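# Put the descaler away, then open the bleach jug

### The job

Bleach must never be opened next to acid, so first lay the red descaler carton in the open drawer and push the drawer fully shut. Then press the blue push-and-turn safety cap of the white bleach jug down, twist it anticlockwise (seen from above) until it is free, and lift it a few centimetres straight up; finish while still holding the cap there, level and over the jug's mouth, with the gripper. The jug stays standing where it is and the other carton and bottles are left alone.

Things in the scene. Friction and masses are not known exactly. Their poses are not given: they have to be found in the camera images.
- descaler_center (a point): Centre of the red descaler carton, a loose rigid box lying flat on the bench: 90 mm long (its x axis), 45 mm wide (y), 40 mm high (z), about 0.2 kg.
- drawer_space (a point): Point on the open drawer's floor, midway across, 62 mm behind the inner face of its front; moves with the drawer. x axis points into the unit (the way it shuts), y across, z up. Uncovered floor: 62 mm towards -x, at least 62 mm towards +x, 99 mm to each side. Floor about 22 mm above the bench; side walls rise 76 mm above the floor, the front to about 107 mm above the bench.
- unit_drawer0_handle (a point): Middle of the drawer's steel bar handle, on the bar's axis: a level bar 120 mm long along its y axis, 35 mm in front of the dark wooden drawer front and about 81 mm above the bench. Same axes as drawer_space; moves with the drawer.
- unit_drawer0 (a joint): How far the drawer is open, in m: 0 is fully shut, 0.13 to 0.16 at the start. It slides along drawer_space's x axis with about 1 N of friction and stays where it is left. Its white unit is fixed: 240 mm wide, 240 mm deep, 120 mm high, its front face where the drawer's wooden front ends up when shut.
- cap_center (a point): Centre of the blue ribbed cap on the jug: round, 54 mm across, 27 mm high, z up; loose, held by three inner tabs under lugs on the neck. Its skirt ends 13.5 mm below this point, then 12 mm of bare neck before the shoulder spreads. Pressed down 3 mm or more it turns, anticlockwise only (from above); between 40 and 80 degrees of turn (60 is best) it is free and lifts straight off.
- jug_mouth (a point): Centre of the rim of the white bleach jug's mouth, under the cap, 224 mm above the bench. The jug is loose, round, 120 mm across, 1.2 to 2.2 kg; its handle sticks out along this x axis to 95 mm from the jug's axis, up to 172 mm above the bench. With the cap closed, cap_center is 2.5 mm below this point.
- soda_center (a point): Centre of the yellow washing-soda carton, same size as the red one, lying on the bench: a bystander to leave alone.
- soap: Amber pump soap bottle, loose, 62 mm across, 166 mm high, black pump head 50 mm long; origin under its centre. A bystander to leave alone.
- polish: Dark bottle with a black cap, loose, 66 mm across, 160 mm high; origin under its centre. A bystander to leave alone.
- cap_liner (a joint): How far the cap is pressed down against its inner spring liner, in m: 0 closed on the jug, 0.005 at the bottom stop, about -0.003 once free. About 4 N starts it down, 9 N reaches the stop. The cap springs back up when let go; turned without being pressed it stays locked.
There are look-alikes about, which are no part of the job. Leave any pink or yellow look-alike of the part that bears cap_center alone.

How it is judged:
By the outcome, as a careful person would: the job done as asked, in the order asked, and still so for the second after the job is handed in, while the arm keeps its last pose, push and grip.
It also fails if it takes over 70 s, if anything falls off the work surface, if the arm or the gripper's body presses on something with over 40 N, if the wrist force passes 120 N, or if a joint passes its speed limit or range.

### The arm

A 7-joint arm with a two-finger parallel gripper is mounted at the origin on the work surface. World frame = base frame: x ahead of the robot, y to its left, z up, the work surface at z = 0. Lengths are in m, angles in rad, forces in N, time in s.
With the tool pointing down it reaches from about 0.35 to 0.9 m from the base axis. Payload 8.1 kg.
Tool frame: the origin (TCP) lies at the centre of the arm's flange, where the gripper is bolted on; the fingertips stand 178 mm ahead of it and the grasp point (between the pads) lies 159 mm ahead of it; z points along the fingers, y is the direction in which the jaws open and shut (so a half turn about z gives the same grasp; the last joint's range is limited). The gripper opens to 92 mm and grips with 3 to 60 N. Pads are 19 mm wide; open, the fingers measure 130 mm over their backs; the gripper's body (75 mm by 190 mm) begins 47 mm behind the grasp point.
Start: joints at [1.127, 0.434, 0.025, 1.573, -0.012, 1.134, -0.075], TCP at [0.209, -0.589, 0.405] pointing down, gripper open.
Joint ranges: [-2.62, 2.62], [-0.44, 2.09], [-1.27, 1.32], [0.08, 2.57], [-1.32, 4.46], [0.12, 2], [-2.74, 2.74]. Speed limits (rad/s): [2.22, 2.22, 3.01, 3.01, 3.14, 3.14, 3.14].

### API

Orientations are given as a rotation vector (axis times angle).
In Python, from cell import arm, get_image, camera_model gives the robot as it stands. The module is installed in compiled form; this text tells all that it offers.
- The arm moves only by the shell command python3 -m pendant 'ROWS' [FORCE]. ROWS is JSON, a list that holds one entry, the list of rows, each a list of 7 numbers: the shift along the tool's x, y, z in mm, then the turn, a rotation vector about the tool's x, y, z in rad, then the closure, from -1 (fully open) to 1 (shut). In form: [[[x, y, z, rx, ry, rz, hand], ...]]. A call has 1 to 20 rows; each row is the pose to reach, as a shift and turn from the pose commanded when the call began, along the tool's axes at that moment; what a row does not reach only later rows make up. A row lasts 1/8 s, in which the tool goes at most 62.5 mm and 10.7 degrees, less where a joint would pass 70% of its speed; a pose out of reach is approached as far as the arm can. A call with a gripper value outside its range is refused whole. The fingers move at their own pace and stop on an object; FORCE is the grip in N (left out, the last holds). Time passes only in rows, so rows that repeat a pose let the fingers close. It gives the time, the measured TCP pose, the force and the opening at its end, in the units of the state.
- arm.observe(): the state, without advancing time (a new reading comes with each control period).
- get_image(name): name is "scene" or "top" or "wrist"; returns the picture (384x512x3 uint8, red, green, blue); there is no depth.
- camera_model(name): a dict with "fx", "fy", "cx", "cy" (pixels), "position" and "orientation" of the camera in the world; the wrist camera has in their place "T_tool_cam" (4x4, takes a point from camera to tool coordinates, whose origin is the TCP and whose axes are the flange's). Camera axes: x right, y down, z forward; pixel columns grow to the right and rows downward; lengths in m; the calibration is good to about 2 mm. A picture is of the moment at which its call begins: read the wrist's pose just before it. camera_model takes no time and is no camera call.
- arm.sign_off(): hands the job in, once; it reports no verdict.
The state is a dict: "clock": time; "joints": joint angles; "dq": joint speeds; "joint_efforts": joint torques, N m; "position": TCP position; "ee_rot": TCP orientation; "force": force on the tool from outside, world axes, zero at the start; "ft_torque": the same for the moment, N m; "width": opening from 0.0 (shut) to 1.0 (fully open).
Only numpy, scipy, OpenCV 4.12 (cv2) and the standard library are available. Lean on these libraries where they do the work, as an engineer would, in place of code of your own. Each camera call takes 0.05 s, during which the arm holds its last target.

## Working session

There is one attempt and no reset: what is moved stays moved. The work goes in short steps, Python scripts to look and compute and a shell command to move; the robot and the scene stay as the last step left them, time stands still between calls to the robot, and variables do not carry over. Pictures are saved under pics/ and viewed, and the job is handed in when it is done.

```bash
mkdir -p pics; ls; python3 - <<'E'
from cell import arm,get_image,camera_model
import cv2
s=arm.observe();print(s)
for n in ["scene","top","wrist"]:
    print(n,camera_model(n))
    cv2.imwrite(f"pics/{n}0.png",get_image(n)[:,:,::-1])
E
```

```text
pics
{'clock': 0.0, 'joints': array([ 1.12741466,  0.43523811,  0.02493851,  1.57412474, -0.01158614,
        1.13400742, -0.07511101]), 'dq': array([-0.00018029,  0.0012583 ,  0.00114686,  0.00013698, -0.00014226,
        0.00202808,  0.00113373]), 'joint_efforts': array([-6.09999279e-04, -6.67855239e+01,  9.85014550e-01, -3.14471626e+01,
       -6.03386946e-02,  4.29551932e-02,  1.29011255e-04]), 'position': array([ 0.20879179, -0.58883495,  0.40392426]), 'ee_rot': array([-3.09455425e+00, -5.32376478e-01,  6.58814154e-04]), 'force': array([ 0.41710875, -0.56345205,  0.14249544]), 'ft_torque': array([ 0.04279352, -0.06506165, -0.01577158]), 'width': 0.9986380045349355}
scene {'fx': 361.314582128337, 'fy': 361.314582128337, 'cx': 251.39169141078625, 'cy': 190.2641859431969, 'position': array([1.1722889 , 0.13468808, 1.15814908]), 'orientation': array([-1.79464312, -2.0214277 ,  0.59299569])}
top {'fx': 368.3518790574806, 'fy': 368.3518790574806, 'cx': 257.476989566108, 'cy': 195.24216698991626, 'position': array([0.41386249, 0.08964724, 1.17679634]), 'orientation': array([-2.14011947,  2.19744446, -0.12934157])}
wrist {'fx': 318.1349471962878, 'fy': 318.1349471962878, 'cx': 253.02306846502242, 'cy': 195.54829744131627, 'T_tool_cam': array([[-1.19010084e-04, -9.64283546e-01, -2.64872100e-01,
         7.15235246e-02],
       [ 9.99999517e-01, -3.73088171e-04,  9.08939666e-04,
         1.95305911e-04],
       [-9.75296211e-04, -2.64871864e-01,  9.64283125e-01,
         2.03316520e-02],
       [ 0.00000000e+00,  0.00000000e+00,  0.00000000e+00,
         1.00000000e+00]])}
```

View pics/scene0.png

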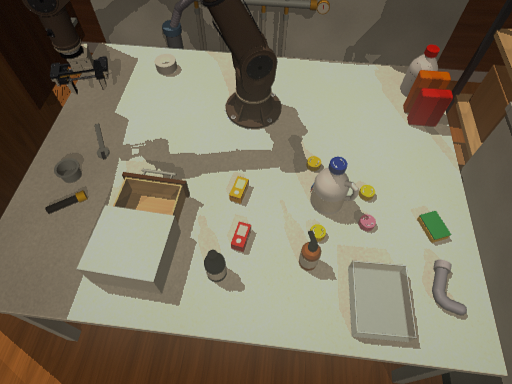

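View pics/top0.png

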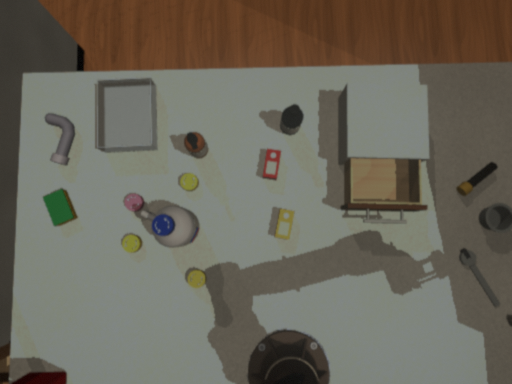

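View pics/wrist0.png

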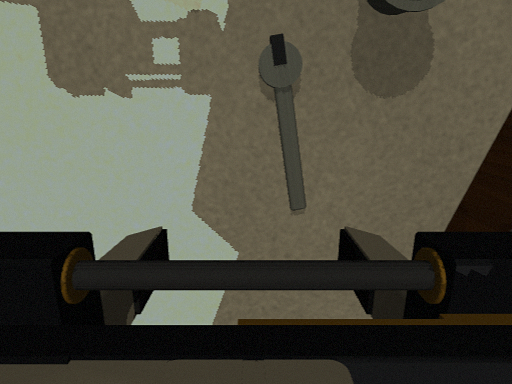

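Scene view: red carton at (241,236), yellow carton at (239,188), blue cap at (338,165). The drawer is open at about (150,195).
Possible mistakes for the red carton: the red and orange boxes at scene (430,105), at the bench edge and standing upright, and the yellow carton at top (285,223). The pick is the red carton lying flat at top (272,165).
Possible mistakes for the cap: yellow at top (188,181), (131,243), (196,278) and pink at (134,201). The pick is the blue one on the jug at (163,225).

```bash
cat > h.py <<'E'
import numpy as np,cv2
from scipy.spatial.transform import Rotation as R
from cell import arm,get_image,camera_model
def cam(n,s=None):
    m=camera_model(n)
    if n=='wrist':
        s=s or arm.observe(); T=np.eye(4);T[:3,:3]=R.from_rotvec(s['ee_rot']).as_matrix();T[:3,3]=s['position']
        T=T@m['T_tool_cam']; return m,T[:3,:3],T[:3,3]
    return m,R.from_rotvec(m['orientation']).as_matrix(),np.array(m['position'])
def ray(n,p,c=None):
    m,r,t=c or cam(n)
    d=r@np.array([(p[0]-m['cx'])/m['fx'],(p[1]-m['cy'])/m['fy'],1]);return t,d/np.linalg.norm(d)
def plane(n,p,z,c=None):
    t,d=ray(n,p,c);return t+d*(z-t[2])/d[2]
def proj(n,P,c=None):
    m,r,t=c or cam(n);q=r.T@(np.array(P)-t);return np.array([m['fx']*q[0]/q[2]+m['cx'],m['fy']*q[1]/q[2]+m['cy']])
def tri(n1,p1,n2,p2,c1=None,c2=None):
    a,d=ray(n1,p1,c1);b,e=ray(n2,p2,c2)
    k=np.linalg.lstsq(np.c_[d,-e],b-a,rcond=None)[0];P,Q=a+k[0]*d,b+k[1]*e
    return (P+Q)/2,np.linalg.norm(P-Q)
def blobs(im,lo,hi,amin=30):
    h=cv2.cvtColor(im,cv2.COLOR_RGB2HSV);lo=np.array(lo);hi=np.array(hi)
    m=cv2.inRange(h,lo,hi) if lo[0]<=hi[0] else cv2.inRange(h,np.array([0,lo[1],lo[2]]),hi)|cv2.inRange(h,lo,np.array([179,hi[1],hi[2]]))
    m=cv2.morphologyEx(m,cv2.MORPH_CLOSE,np.ones((9,9)))
    return [c for c in cv2.findContours(m,cv2.RETR_EXTERNAL,cv2.CHAIN_APPROX_NONE)[0] if cv2.contourArea(c)>amin]
RED=((170,120,60),(8,255,255));BLUE=((108,120,40),(130,255,255));YEL=((20,110,80),(34,255,255))
E
python3 - <<'E'
from h import *
ims={n:get_image(n) for n in("scene","top")}
for n,im in ims.items():
    for nm,c in(("RED",RED),("BLUE",BLUE),("YEL",YEL)):
        for b in blobs(im,*c):
            r=cv2.minAreaRect(b);x,y,w,h=cv2.boundingRect(b)
            cor=[plane(n,p,.04)[:2].round(4).tolist() for p in cv2.boxPoints(r)]
            print(n,nm,np.round(r[0],1),np.round(r[1],1),round(r[2]),(x,y,w,h),plane(n,r[0],.04)[:2].round(3),cor)
# close crops
t=ims['top'];s=ims['scene']
cv2.imwrite("pics/crop1.png",np.hstack([cv2.resize(t[130:260,110:230],(400,433),interpolation=2),cv2.resize(t[130:260,240:340+20],(400,433),interpolation=2)])[:,:,::-1])
cv2.imwrite("pics/crop2.png",cv2.resize(t[80:230,330:440],None,fx=4,fy=4,interpolation=2)[:,:,::-1])
E
```

```text
scene RED [240.  235.8] [13.8 27.8] 16 (231, 222, 20, 29) [0.649 0.031] [[0.6944, 0.0023], [0.592, 0.0141], [0.6015, 0.0616], [0.7028, 0.0479]]
scene RED [430.  106.5] [32.6 48.3] 27 (407, 88, 46, 38) [-0.055  0.762] [[0.0429, 0.6442], [-0.2423, 0.7715], [-0.159, 0.8867], [0.111, 0.7533]]
scene RED [431.4  50.7] [13.  14.3] 27 (424, 44, 16, 14) [-0.445  0.824] [[-0.4121, 0.7768], [-0.518, 0.8219], [-0.4775, 0.8718], [-0.3743, 0.8259]]
scene BLUE [338.2 163.3] [14.8 12.7] 45 (330, 157, 17, 13) [0.299 0.366] [[0.3, 0.3288], [0.2513, 0.3638], [0.2984, 0.4035], [0.3453, 0.3686]]
scene YEL [318.7 231.4] [16.9 13.2] 58 (310, 224, 16, 18) [0.6   0.297] [[0.5908, 0.2621], [0.5586, 0.2997], [0.6101, 0.3314], [0.6409, 0.2943]]
scene YEL [428.4 231.2] [34.4 11.7] 39 (417, 217, 29, 25) [0.555 0.67 ] [[0.5383, 0.6145], [0.4985, 0.6443], [0.5723, 0.7239], [0.6095, 0.694]]
scene YEL [ 80.4 195.8] [9.8 8. ] 63 (75, 190, 12, 12) [ 0.559 -0.567] [[0.5506, -0.5926], [0.5324, -0.5722], [0.567, -0.5423], [0.5847, -0.5626]]
scene YEL [366.5 192. ] [14.8 14.8] 45 (359, 185, 16, 16) [0.419 0.468] [[0.4239, 
[... 791 characters left out ...]
L [196. 278.] [17. 17.] 45 (188, 270, 18, 18) [0.292 0.27 ] [[0.2934, 0.3067], [0.3282, 0.2701], [0.2914, 0.2342], [0.2569, 0.2707]]
top YEL [131. 243.] [16. 18.] 90 (122, 235, 19, 17) [0.403 0.468] [[0.4278, 0.4954], [0.4264, 0.4405], [0.3779, 0.4401], [0.3794, 0.4948]]
top YEL [283.9 223.6] [14.1 27.9] 11 (275, 209, 19, 30) [ 0.449 -0.001] [[0.4122, 0.0291], [0.4961, 0.0105], [0.4869, -0.032], [0.4032, -0.0131]]
top YEL [465.5 186.5] [7. 9.] 90 (461, 183, 10, 8) [ 0.55  -0.573] [[0.5614, -0.5601], [0.5607, -0.5884], [0.5386, -0.5864], [0.5394, -0.5582]]
top YEL [188.5 181.5] [15. 17.] 90 (180, 174, 18, 16) [0.588 0.291] [[0.6124, 0.3176], [0.611, 0.2646], [0.5638, 0.265], [0.5652, 0.3177]]
```

View pics/crop1.png

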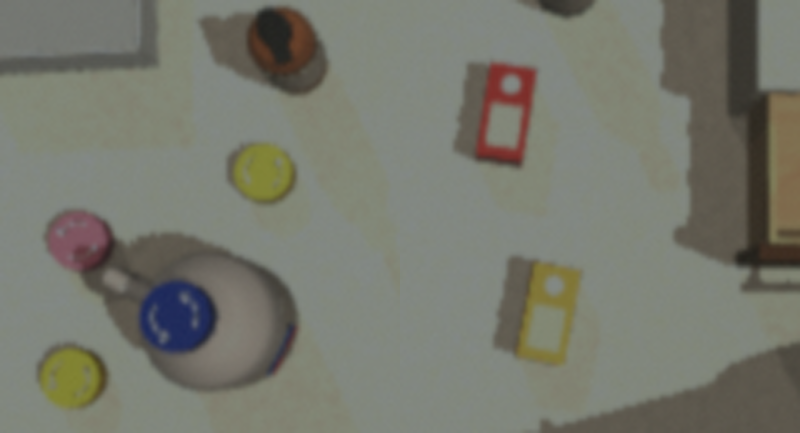

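View pics/crop2.png

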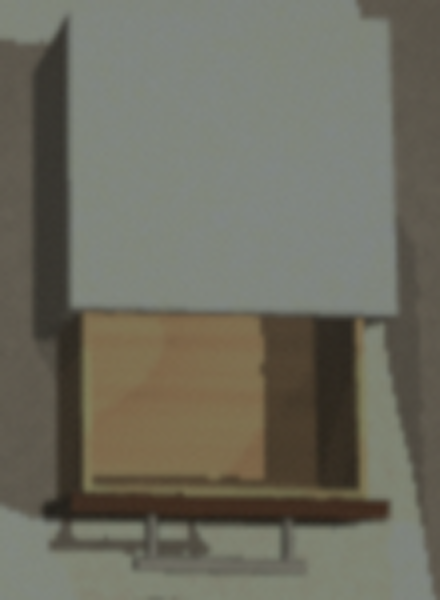

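Crops: the red carton lies flat at top (271,164), the blue cap sits on the jug at (162,225), and the drawer's interior and handle are clear. Next I'll measure the drawer frame and the cap.

```bash
cat >> h.py <<'E'
def go(P,yaw,s=None):
    """shift(mm)/turn from current pose to TCP world P with tool down, tool x at yaw (deg)"""
    s=s or arm.observe();r=R.from_rotvec(s['ee_rot'])
    y=np.radians(yaw);c,sn=np.cos(y),np.sin(y)
    t=R.from_matrix(np.array([[c,sn,0],[sn,-c,0],[0,0,-1]]))
    print('shift',(r.inv().apply(np.array(P)-s['position'])*1000).round(1),'turn',(r.inv()*t).as_rotvec().round(4))
E
python3 - <<'E'
from h import *
f=lambda x,y:np.array([330+x/4,80+y/4])-.375*0
for nm,p,z in [("unitFL",(70,308),.12),("unitFR",(397,314),.12),("unitBL",(70,15),.12),("unitBR",(388,18),.12),("hL",(135,563),.081),("hR",(305,567),.081),("frTopInL",(70,493),.107),("frTopInR",(388,499),.107),("sideL",(83,400),.098),("sideR",(363,400),.098)]:
    print(nm,plane("top",f(*p),z).round(4))
print("cap",tri("top",(162.4,224.7),"scene",(338.2,163.3)))
ims=get_image("scene")
cv2.imwrite("pics/crop3.png",np.hstack([cv2.resize(ims[160:290,80:200],None,fx=3.3,fy=3.3,interpolation=2),cv2.resize(ims[140:270,290:410],None,fx=3.3,fy=3.3,interpolation=2)])[:,:,::-1])
go([.639,.032,.30],-10.3)
E
```

```text
unitFL [ 0.6363 -0.1878  0.12  ]
unitFR [ 0.6257 -0.4274  0.12  ]
unitBL [ 0.8591 -0.1998  0.12  ]
unitBR [ 0.8512 -0.4383  0.12  ]
hL [ 0.4503 -0.2361  0.081 ]
hR [ 0.444  -0.3627  0.081 ]
frTopInL [ 0.5017 -0.1838  0.107 ]
frTopInR [ 0.4912 -0.4164  0.107 ]
sideL [ 0.5713 -0.1995  0.098 ]
sideR [ 0.5659 -0.4077  0.098 ]
cap (array([0.4488835 , 0.32554139, 0.23118119]), np.float64(0.0018037994651517075))
shift [ 612.9 -441.5  104.6] turn [-5.000e-04  2.000e-04  5.205e-01]
```

View pics/crop3.png

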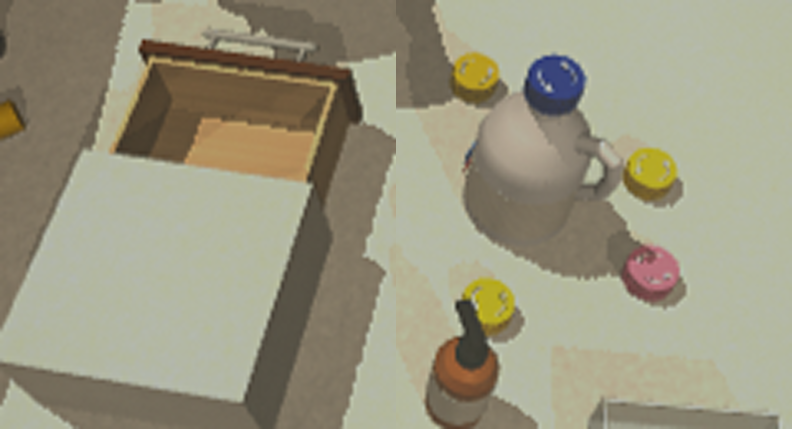

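```bash
python3 - <<'E'
from h import *
print(plane("top",(291,120),.15), plane("scene",(214,258),.16),plane("top",(194,143),.1))
go([.639,.032,.32],169.7)
E
```

```text
[ 0.74207267 -0.0232148   0.15      ] [ 0.78470416 -0.02332597  0.16      ] [0.69451725 0.26348504 0.1       ]
shift [ 612.9 -441.5   84.6] turn [-2.0000e-04 -6.0000e-04 -2.6211e+00]
```

```bash
python3 -m pendant '[[[300,-220,0,0,0,-1.3,-1],[300,-220,0,0,0,-1.3,-1],[300,-220,0,0,0,-1.3,-1],[300,-220,0,0,0,-1.3,-1],[300,-220,0,0,0,-1.3,-1],[300,-220,0,0,0,-1.3,-1],[613,-441,85,0,0,-2.621,-1],[613,-441,85,0,0,-2.621,-1],[613,-441,85,0,0,-2.621,-1],[613,-441,85,0,0,-2.621,-1],[613,-441,85,0,0,-2.621,-1],[613,-441,85,0,0,-2.621,-1],[613,-441,85,0,0,-2.621,-1],[613,-441,85,0,0,-2.621,-1],[613,-441,85,0,0,-2.621,-1],[613,-441,85,0,0,-2.621,-1],[613,-441,85,0,0,-2.621,-1]]]'
python3 - <<'E'
from h import *
s=arm.observe();print(s['joints'].round(2),s['position'],s['clock']);c=cam('wrist',s);im=get_image('wrist')
for b in blobs(im,*RED,amin=300):
    r=cv2.minAreaRect(b);print(r,[plane('wrist',p,.04,c)[:2].round(4).tolist() for p in cv2.boxPoints(r)],plane('wrist',r[0],.04,c))
cv2.imwrite("pics/w1.png",im[:,:,::-1])
go([.639,.032,.195],169.7)
E
```

```text
clock: 2.42
position: [0.6392, 0.031, 0.32]
ee_rot: [0.287, 3.128, -0.001]
force: [0.2, 0.2, -0.7]
width: 0.999
[ 0.32  0.64 -0.71  1.59  0.46  1.08  0.88] [0.63922596 0.03103446 0.31999248] 2.425
((255.0, 190.99996948242188), (53.99999237060547, 105.99998474121094), -0.0) [[0.6796, 0.0008], [0.589, 0.0195], [0.5969, 0.0623], [0.6882, 0.0477]] [0.63633855 0.03294262 0.04      ]
shift [  0.4   0.8 125. ] turn [-0.0003  0.0005 -0.0024]
```

View pics/w1.png

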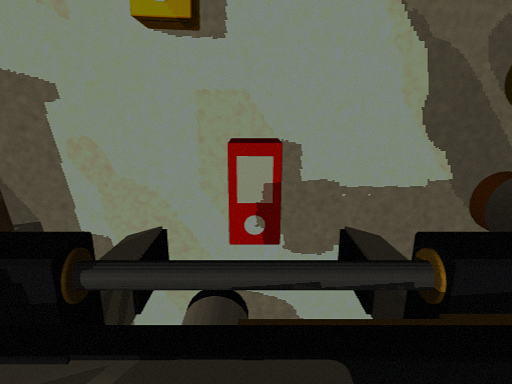

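The wrist view shows the red carton centred at (255,191), square to the jaws, with centre near (0.637, 0.033), which agrees with the top view. Descending and gripping.

```bash
python3 -m pendant '[[[1,2,60,0,0,0,-1],[1,2,110,0,0,0,-1],[1,2,125,0,0,0,-1],[1,2,125,0,0,0,-1],[1,2,125,0,0,0,1],[1,2,125,0,0,0,1],[1,2,125,0,0,0,1],[1,2,125,0,0,0,1],[1,2,125,0,0,0,1],[1,2,125,0,0,0,1]]]' 25
python3 - <<'E'
from h import *
go([.56,-.3035,.32],177.2)
E
```

```text
clock: 3.72
position: [0.6387, 0.0334, 0.1948]
ee_rot: [0.282, 3.129, -0.0]
force: [-0.3, -1.1, 1.3]
width: 0.488
shift [  17.1 -345.6 -125.1] turn [-0.0003  0.     -0.1311]
```

```bash
python3 -m pendant '[[[0,0,-60,0,0,0,1],[0,0,-120,0,0,0,1],[0,0,-150,0,0,0,1],[17,-345,-150,0,0,-0.131,1],[17,-345,-150,0,0,-0.131,1],[17,-345,-150,0,0,-0.131,1],[17,-345,-150,0,0,-0.131,1],[17,-345,-150,0,0,-0.131,1],[17,-345,-150,0,0,-0.131,1],[17,-345,-150,0,0,-0.131,1],[17,-345,-150,0,0,-0.131,1]]]'
python3 - <<'E'
from h import *
s=arm.observe();print(s['joints'].round(2),s['width'])
for n in("wrist","top"):
    im=get_image(n)
    if n=="top": im=cv2.resize(im[80:250,300:460],None,fx=3.5,fy=3.5)
    cv2.imwrite(f"pics/{n}2.png",im[:,:,::-1])
go([.56,-.3035,.22],177.2)
E
```

```text
clock: 5.1
position: [0.5603, -0.3019, 0.3446]
ee_rot: [-0.075, -3.141, -0.002]
force: [0.6, 0.5, -1.5]
width: 0.486
[ 0.88  0.62 -0.75  1.57  0.45  1.13  1.56] 0.48616110518945194
shift [  0.6  -2.6 124.8] turn [0.0008 0.0002 0.0025]
```

View pics/wrist2.png

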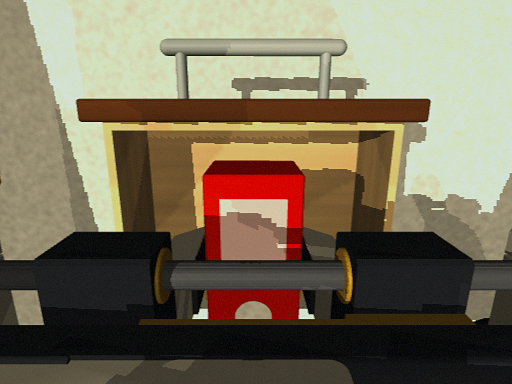

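View pics/top2.png

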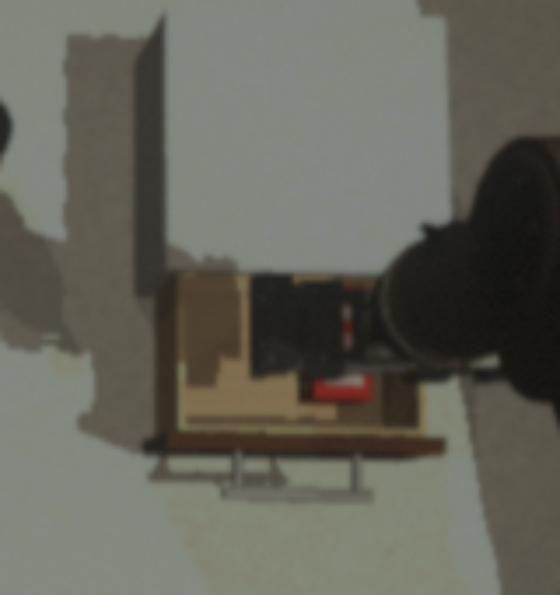

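The wrist view shows the drawer front spanning columns 78–430 and the handle 160–347. Both centre on column 254, with the carton at 254. I'll cross-check in numbers, then lower.

```bash
python3 - <<'E'
from h import *
c=cam('wrist')
for p,z in [((160,47),.081),((347,47),.081),((107,124),.098),((403,124),.098),((78,121),.107),((430,121),.107)]: print(p,plane('wrist',p,z,c).round(4))
E
```

```text
(160, 47) [ 0.4457 -0.3613  0.081 ]
(347, 47) [ 0.4518 -0.2299  0.081 ]
(107, 124) [ 0.4961 -0.3998  0.098 ]
(403, 124) [ 0.5056 -0.1942  0.098 ]
(78, 121) [ 0.493  -0.4147  0.107 ]
(430, 121) [ 0.5039 -0.1805  0.107 ]
```

```bash
python3 -m pendant '[[[-2,0,50,0,0,0,1],[-2,0,90,0,0,0,1],[-2,0,115,0,0,0,1],[-2,0,122,0,0,0,1],[-2,0,125,0,0,0,1],[-2,0,125,0,0,0,1]]]'
```

```text
clock: 5.95
position: [0.5628, -0.3027, 0.2208]
ee_rot: [0.076, 3.139, -0.001]
force: [-0.1, -0.2, -1.5]
width: 0.49
```

```bash
python3 -m pendant '[[[0,0,2,0,0,0,1],[0,0,3,0,0,0,1],[0,0,3,0,0,0,1]]]'; python3 -m pendant '[[[0,0,0,0,0,0,0.3],[0,0,0,0,0,0,-0.4],[0,0,0,0,0,0,-0.4],[0,0,-40,0,0,0,-0.4],[0,0,-100,0,0,0,-0.4],[0,0,-130,0,0,0,-0.4],[0,0,-130,0,0,0,-0.4]]]'
python3 - <<'E'
from h import *
s=arm.observe();print(s['joints'].round(2))
cv2.imwrite(f"pics/w3.png",get_image('wrist')[:,:,::-1])
go([.385,-.291,.32],177.2)
E
```

```text
clock: 6.32
position: [0.5622, -0.303, 0.2169]
ee_rot: [0.077, 3.141, -0.0]
force: [0.3, -0.8, -2.5]
width: 0.486
clock: 7.2
position: [0.5631, -0.3028, 0.3498]
ee_rot: [0.077, 3.136, -0.003]
force: [0.4, -0.6, -0.5]
width: 0.7
[ 0.88  0.62 -0.75  1.56  0.45  1.14  1.56]
shift [177.8   3.2  27.5] turn [-0.0012  0.0019 -0.0001]
```

View pics/w3.png

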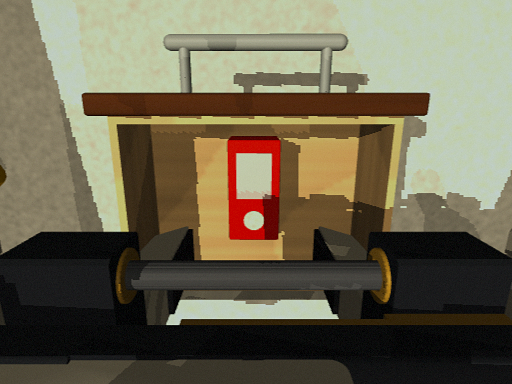

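The red carton lies flat on the drawer floor at (254,188), clear of the walls and of the front. Next I push the drawer shut by its handle.

```bash
python3 -m pendant '[[[60,2,0,0,0,0,1],[120,4,0,0,0,0,1],[173,4,0,0,0,0,1],[173,4,0,0,0,0,1],[173,4,60,0,0,0,1],[173,4,115,0,0,0,1],[173,4,115,0,0,0,1],[173,4,115,0,0,0,1],[150,4,115,0,0,0,1],[130,3,115,0,0,0,1],[110,2,115,0,0,0,1],[90,1,115,0,0,0,1],[70,0,115,0,0,0,1],[50,0,115,0,0,0,1],[50,0,115,0,0,0,1]]]'
python3 - <<'E'
from h import *
s=arm.observe();print(s['joints'].round(2))
cv2.imwrite(f"pics/w4.png",get_image('wrist')[:,:,::-1])
E
```

```text
clock: 9.12
position: [0.5141, -0.3004, 0.2342]
ee_rot: [0.076, 3.136, -0.001]
force: [0.0, -0.8, -0.1]
width: 0.007
[ 0.9   0.68 -0.69  1.78  0.54  0.87  1.49]
```

View pics/w4.png

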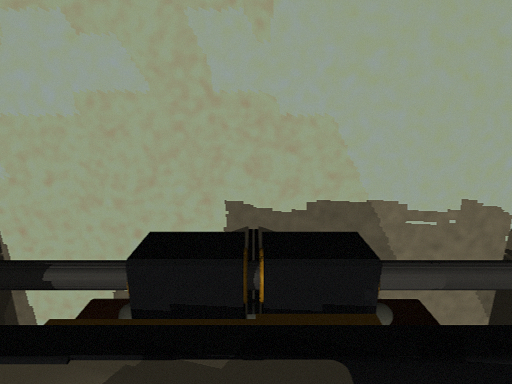

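```bash
python3 -m pendant '[[[-15,-1,0,0,0,0,1],[-30,-2,0,0,0,0,1],[-40,-2,0,0,0,0,1],[-44,-2,0,0,0,0,1],[-44,-2,0,0,0,0,1]]]'
python3 - <<'E'
from h import *
cv2.imwrite(f"pics/t5.png",cv2.resize(get_image('top')[80:250,300:460],None,fx=3.5,fy=3.5)[:,:,::-1])
E
```

```text
clock: 9.8
position: [0.5564, -0.3044, 0.2316]
ee_rot: [0.076, 3.141, 0.0]
force: [-0.4, -0.7, 0.8]
width: 0.008
```

View pics/t5.png

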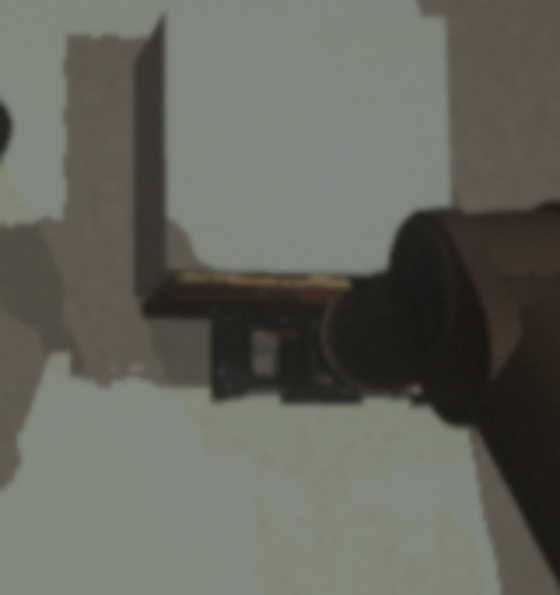

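The drawer is nearly shut: a thin bright slit is still visible at about (265,282) in the crop. I'll finish gently.

```bash
python3 -m pendant '[[[-3,0,0,0,0,0,1],[-6,0,0,0,0,0,1],[-9,0,0,0,0,0,1],[-9,0,0,0,0,0,1]]]';python3 -m pendant '[[[-2,0,0,0,0,0,1],[-4,0,0,0,0,0,1],[-4,0,0,0,0,0,1]]]'
```

```text
clock: 10.35
position: [0.5652, -0.3052, 0.2316]
ee_rot: [-0.077, -3.141, 0.0]
force: [-1.0, -0.3, -0.1]
width: 0.004
clock: 10.72
position: [0.5665, -0.3052, 0.2315]
ee_rot: [-0.077, -3.133, 0.0]
force: [-16.0, 1.8, 11.9]
width: 0.006
```

Firm stop at 16 N, so the drawer is shut. Backing off and checking.

```bash
python3 -m pendant '[[[10,0,0,0,0,0,1],[40,0,0,0,0,0,1],[70,0,0,0,0,0,1],[100,0,-30,0,0,0,1],[130,0,-90,0,0,0,1],[130,0,-150,0,0,0,1],[130,0,-190,0,0,0,-1],[130,0,-190,0,0,0,-1],[130,0,-190,0,0,0,-1]]]'
python3 - <<'E'
from h import *
s=arm.observe();print(s['joints'].round(2))
a=cv2.resize(get_image('top')[100:230,330:440],None,fx=3.5,fy=3.5)
b=cv2.resize(get_image('scene')[150:290,80:200],None,fx=3.25,fy=3.25)
cv2.imwrite(f"pics/t6.png",np.hstack([a,b[:455]])[:,:,::-1])
for ch in ("top","scene"):
    im=get_image(ch)
    for q in blobs(im,*BLUE): r=cv2.minEnclosingCircle(q);print(ch,r,cv2.boundingRect(q))
E
```

```text
clock: 11.85
position: [0.439, -0.2989, 0.4213]
ee_rot: [-0.077, -3.141, 0.001]
force: [0.1, -0.3, 0.0]
width: 0.278
[ 1.13  0.39 -0.85  1.73  0.32  1.16  1.71]
top ((162.50892639160156, 224.69642639160156), 10.589570999145508) (152, 215, 22, 20)
scene ((338.0, 163.0), 8.062357902526855) (330, 157, 17, 13)
```

View pics/t6.png

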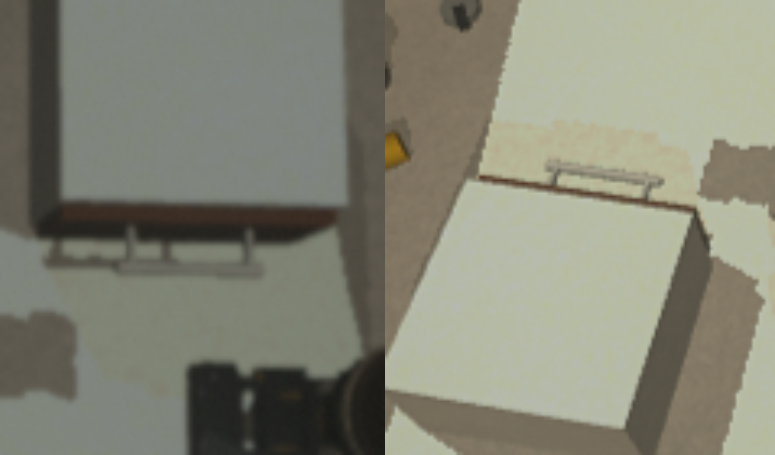

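Drawer shut: the front is flush with the unit in both views, and the handle is at crop (190,268). Now moving above the blue cap.

```bash
python3 - <<'E'
from h import *
print(plane('top',(330+190/3.5,100+268/3.5),.081))
go([.449,.3255,.46],177.2)
E
python3 -m pendant '[[[0,0,-40,0,0,0,-1],[20,-620,-40,0,0,0,-1],[20,-620,-40,0,0,0,-1],[20,-620,-40,0,0,0,-1],[20,-620,-40,0,0,0,-1],[20,-620,-40,0,0,0,-1],[20,-620,-40,0,0,0,-1],[20,-620,-40,0,0,0,-1],[20,-620,-40,0,0,0,-1],[20,-620,-40,0,0,0,-1],[20,-620,-40,0,0,0,-1],[20,-620,-40,0,0,0,-1],[20,-620,-40,0,0,0,-1]]]'
```

```text
[ 0.58161105 -0.30597512  0.081     ]
shift [ 20.4 624.2 -38.7] turn [ 0.0012 -0.0016  0.0003]
clock: 13.68
position: [0.3456, -0.8326, 0.465]
ee_rot: [0.064, -3.118, -0.019]
force: [-0.2, -0.4, -0.6]
width: 1.0
```

```bash
python3 - <<'E'
from h import *
s=arm.observe();print(s['joints'].round(2),s['position']);c=cam('wrist',s);im=get_image('wrist')
for b in blobs(im,*BLUE,amin=300):
    print(cv2.minEnclosingCircle(b),cv2.fitEllipse(b),cv2.boundingRect(b));e=cv2.fitEllipse(b)
    print(plane('wrist',e[0],.235,c),plane('wrist',e[0],.2215,c))
cv2.imwrite("pics/w7.png",im[:,:,::-1])
go([.449,.3255,.46],177.2)
E
```

```text
[ 1.17  1.14 -1.15  0.1   1.13  1.99  2.69] [ 0.34560046 -0.83260347  0.46497039]
shift [-151.5 1157.1   15.3] turn [ 0.0093 -0.022   0.0825]
```

View pics/w7.png

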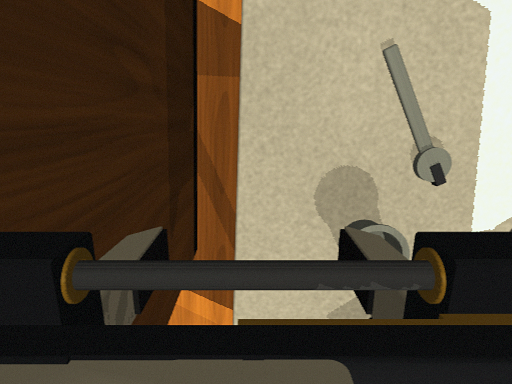

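I typed the sideways shift with the wrong sign, before the computed value was back. The arm went to the right, away from the cap, in free space and with no contact force. Bringing it back in steps.

```bash
python3 -m pendant '[[[0,300,0,0,0,0,-1],[0,300,0,0,0,0,-1],[0,300,0,0,0,0,-1],[0,300,0,0,0,0,-1],[0,300,0,0,0,0,-1],[0,300,0,0,0,0,-1],[0,300,0,0,0,0,-1],[0,300,0,0,0,0,-1]]]'
python3 - <<'E'
from h import *
s=arm.observe();print(s['joints'].round(2),s['dq'].round(2))
go([.449,.3255,.46],177.2)
E
```

```text
clock: 14.72
position: [0.3313, -0.5349, 0.47]
ee_rot: [0.049, -3.121, -0.016]
force: [0.4, 0.3, 0.1]
width: 0.995
[ 1.61  0.69 -1.24  1.39  0.65  1.53  2.01] [-0.    0.02  0.   -0.02  0.01  0.    0.  ]
shift [-145.   856.1   16.1] turn [ 0.0097 -0.0204  0.0803]
```

```bash
python3 -m pendant '[[[-145,300,10,0.01,-0.02,0.08,-1],[-145,300,10,0.01,-0.02,0.08,-1],[-145,300,10,0.01,-0.02,0.08,-1],[-145,300,10,0.01,-0.02,0.08,-1],[-145,300,10,0.01,-0.02,0.08,-1],[-145,300,10,0.01,-0.02,0.08,-1],[-145,600,16,0.01,-0.02,0.08,-1],[-145,600,16,0.01,-0.02,0.08,-1],[-145,600,16,0.01,-0.02,0.08,-1],[-145,600,16,0.01,-0.02,0.08,-1],[-145,600,16,0.01,-0.02,0.08,-1],[-145,600,16,0.01,-0.02,0.08,-1]]]'
python3 - <<'E'
from h import *
s=arm.observe();print(s['joints'].round(2))
go([.449,.3255,.46],177.2)
E
```

```text
clock: 16.23
position: [0.4566, 0.0746, 0.4585]
ee_rot: [0.063, 3.14, 0.004]
force: [0.8, -1.0, -0.2]
width: 1.001
[ 0.69  0.34 -1.22  1.8   0.34  1.23  0.91]
shift [ 17.7 250.4  -0.9] turn [0.0025 0.0013 0.0087]
```

```bash
python3 -m pendant '[[[18,250,0,0,0,0.009,-1],[18,250,0,0,0,0.009,-1],[18,250,0,0,0,0.009,-1],[18,250,0,0,0,0.009,-1],[18,250,0,0,0,0.009,-1],[18,250,0,0,0,0.009,-1],[18,250,0,0,0,0.009,-1]]]'
python3 - <<'E'
from h import *
s=arm.observe();print(s['joints'].round(2),s['position']);c=cam('wrist',s);im=get_image('wrist')
for b in blobs(im,*BLUE,amin=300):
    e=cv2.fitEllipse(b);print(e,cv2.boundingRect(b))
    print(plane('wrist',e[0],.235,c),plane('wrist',e[0],.2215,c))
cv2.imwrite("pics/w8.png",im[:,:,::-1])
E
```

```text
clock: 17.1
position: [0.4514, 0.3195, 0.4572]
ee_rot: [0.093, 3.14, -0.003]
force: [0.4, -1.1, -0.5]
width: 1.004
[ 0.04  0.49 -1.1   1.61  0.45  1.32  0.38] [0.45144889 0.31946706 0.45715377]
((262.7578125, 211.90859985351562), (76.95203399658203, 79.53775787353516), 80.03373718261719) (223, 173, 81, 78)
[0.44792836 0.32557278 0.235     ] [0.45239763 0.32570365 0.2215    ]
```

View pics/w8.png

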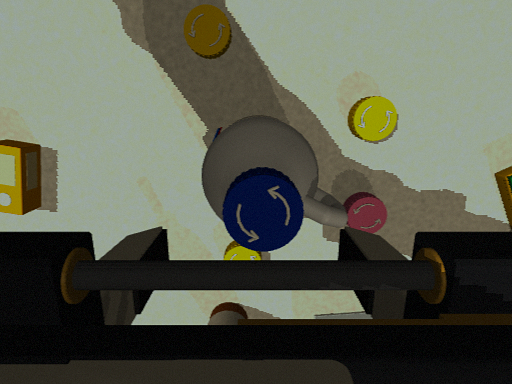

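The wrist view shows the blue cap at (263,212) on the jug, with rays giving (0.448, 0.3256), in line with the 2-view fix of (0.449, 0.3255). The pink and yellow look-alikes are off to the side.

```bash
python3 - <<'E'
from h import *
go([.4485,.3255,.384],176.6)
E
```

```text
shift [ 3.1  5.9 73.3] turn [-0.0016  0.0004  0.0003]
```

```bash
python3 -m pendant '[[[3,6,15,0,0,0,-1],[3,6,25,0,0,0,-1],[3,6,25,0,0,0,-1],[3,6,25,0,0,0,-1]]]'
python3 - <<'E'
from h import *
go([.4485,.3255,.384],176.6)
s=arm.observe();c=cam('wrist',s);im=get_image('wrist')
for b in blobs(im,*BLUE,amin=300):
    e=cv2.fitEllipse(b);print(e,cv2.boundingRect(b));print(plane('wrist',e[0],.235,c))
cv2.imwrite("pics/w9.png",im[:,:,::-1])
E
```

```text
clock: 17.65
position: [0.4472, 0.3275, 0.4326]
ee_rot: [0.087, 3.14, -0.001]
force: [0.9, -0.4, -0.1]
width: 1.001
shift [-1.4 -1.9 48.6] turn [-0.0009  0.0004  0.0041]
((250.58612060546875, 227.0691375732422), (73.43961334228516, 92.37782287597656), 90.20964050292969) (206, 189, 90, 71)
[0.44464239 0.32583237 0.235     ]
```

View pics/w9.png

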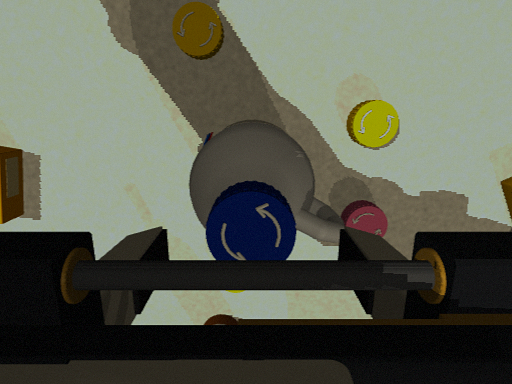

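```bash
python3 -m pendant '[[[-1,-2,25,0,0,0,-1],[-1,-2,42,0,0,0,-1],[-1,-2,48,0,0,0,-1],[-1,-2,48,0,0,0,-1]]]'
python3 - <<'E'
from h import *
go([.4485,.3255,.384],176.6)
E
```

```text
clock: 18.2
position: [0.448, 0.3256, 0.3846]
ee_rot: [0.086, 3.14, -0.001]
force: [-0.3, 0.3, 0.7]
width: 0.999
shift [-0.5 -0.   0.6] turn [-0.0009  0.0001  0.0043]
```

```bash
python3 -m pendant '[[[0,0,0,0,0,0,1],[0,0,0,0,0,0,1],[0,0,0,0,0,0,1],[0,0,0,0,0,0,1],[0,0,0,0,0,0,1],[0,0,0,0,0,0,1]]]' 40
python3 - <<'E'
from h import *
print(arm.observe()['joints'].round(2),arm.observe()['ft_torque'].round(2))
im=get_image('scene')[120:250,280:400];cv2.imwrite("pics/s10.png",cv2.resize(im,None,fx=4.5,fy=4.5)[:,:,::-1])
E
```

```text
clock: 18.95
position: [0.4481, 0.3257, 0.3847]
ee_rot: [0.086, 3.14, -0.0]
force: [1.0, 2.7, -0.7]
width: 0.586
[-0.    0.55 -1.06  1.72  0.52  1.18  0.31] [ 0.58 -0.26 -0.  ]
```

View pics/s10.png

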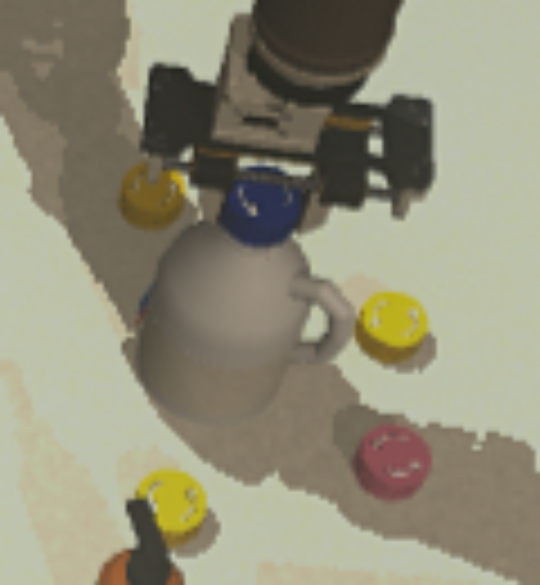

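The scene view shows the blue cap between the jaws at about (262,205). The opening of 53.9 mm matches the 54 mm cap. Pressing down.

```bash
python3 -m pendant '[[[0,0,2,0,0,0,1],[0,0,4,0,0,0,1],[0,0,5,0,0,0,1],[0,0,5,0,0,0,1]]]'; python3 -m pendant '[[[0,0,1,0,0,0,1],[0,0,1,0,0,0,1]]]'
```

```text
clock: 19.5
position: [0.448, 0.3258, 0.3802]
ee_rot: [0.086, 3.139, -0.0]
force: [-1.5, 0.4, 8.5]
width: 0.588
clock: 19.75
position: [0.448, 0.3258, 0.3796]
ee_rot: [0.087, 3.139, -0.0]
force: [-1.7, 1.0, 10.7]
width: 0.589
```

Pressed about 5 mm with 10.7 N, so the cap is at the stop. Twisting anticlockwise means negative rz, because the tool's z points down.

```bash
python3 -m pendant '[[[0,0,0.5,0,0,-0.1,1],[0,0,0.5,0,0,-0.22,1],[0,0,0.5,0,0,-0.34,1],[0,0,0.5,0,0,-0.46,1],[0,0,0.5,0,0,-0.52,1],[0,0,0.5,0,0,-0.52,1]]]'
python3 - <<'E'
from h import *
s=arm.observe();print(s['joints'].round(2),s['ft_torque'].round(2))
im=get_image('scene')[120:250,280:400];cv2.imwrite("pics/s11.png",cv2.resize(im,None,fx=4.5,fy=4.5)[:,:,::-1])
E
```

```text
clock: 20.5
position: [0.4484, 0.3259, 0.3795]
ee_rot: [-0.724, 3.055, -0.0]
force: [0.4, -0.5, 13.7]
width: 0.586
[ 0.05  0.62 -1.18  1.72  0.61  1.22  0.75] [-0.06 -0.11  0.08]
```

View pics/s11.png

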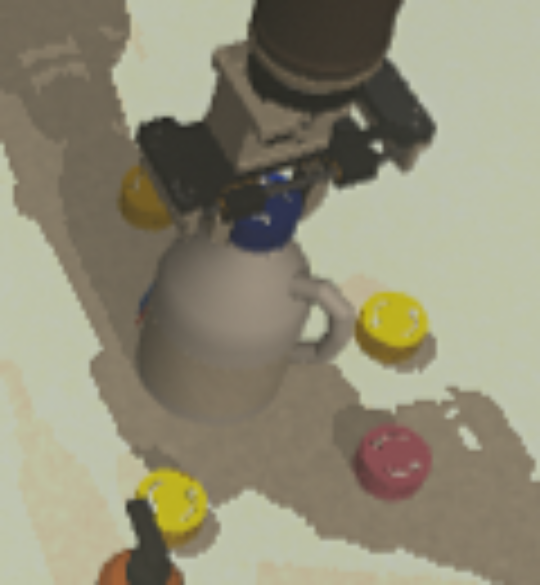

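Jug unmoved (handle still at (325,315)) after about 30°. Turning the remaining 30°.

```bash
python3 -m pendant '[[[0,0,0,0,0,-0.1,1],[0,0,0,0,0,-0.22,1],[0,0,0,0,0,-0.34,1],[0,0,0,0,0,-0.46,1],[0,0,0,0,0,-0.54,1],[0,0,0,0,0,-0.54,1]]]'
python3 - <<'E'
from h import *
s=arm.observe();print(s['joints'].round(2),s['ft_torque'].round(2))
R0=R.from_rotvec(s['ee_rot']).as_matrix();print(np.degrees(np.arctan2(R0[1,0],R0[0,0])))
im=get_image('scene')[120:250,280:400];cv2.imwrite("pics/s12.png",cv2.resize(im,None,fx=4.5,fy=4.5)[:,:,::-1])
E
```

```text
clock: 21.3
position: [0.4485, 0.3259, 0.3795]
ee_rot: [-1.513, 2.751, -0.001]
force: [0.3, -0.7, 13.3]
width: 0.588
[ 0.07  0.65 -1.23  1.72  0.64  1.25  1.26] [ 0.07 -0.19  0.07]
-122.38713127735711
```

View pics/s12.png

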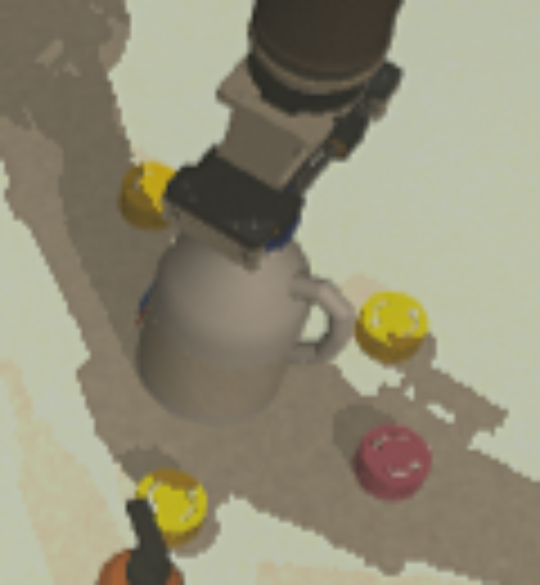

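Turned 60.8°, and the jug hasn't moved. Lifting a little first, watching for the jug's weight.

```bash
python3 -m pendant '[[[0,0,-3,0,0,0,1],[0,0,-6,0,0,0,1],[0,0,-9,0,0,0,1],[0,0,-12,0,0,0,1],[0,0,-12,0,0,0,1]]]'
```

```text
clock: 21.98
position: [0.4479, 0.3251, 0.3898]
ee_rot: [1.512, -2.753, 0.003]
force: [0.0, 1.0, -0.9]
width: 0.587
```

Nothing is pulling back (-0.9 N), so the cap is free. Lifting to about 40 mm.

```bash
python3 -m pendant '[[[0,0,-8,0,0,0,1],[0,0,-16,0,0,0,1],[0,0,-24,0,0,0,1],[0,0,-30,0,0,0,1],[0,0,-34,0,0,0,1],[0,0,-34,0,0,0,1],[0,0,-34,0,0,0,1]]]'
python3 - <<'E'
from h import *
s=arm.observe();print(s['joints'].round(2),s['dq'].round(3));print(R.from_rotvec(s['ee_rot']).as_matrix()[:,2])
f=get_image('scene');a=f[100:240,280:410]
cv2.imwrite("pics/s13.png",cv2.resize(a,None,fx=4.2,fy=4.2)[:,:,::-1])
cv2.imwrite("pics/s13f.png",f[:,:,::-1]);cv2.imwrite("pics/w13.png",get_image('wrist')[:,:,::-1])
E
```

```text
clock: 22.85
position: [0.448, 0.3254, 0.4239]
ee_rot: [1.513, -2.753, 0.002]
force: [-0.5, -0.3, -0.4]
width: 0.589
[ 0.08  0.59 -1.23  1.66  0.58  1.31  1.32] [-0.001  0.002  0.004 -0.002 -0.     0.001 -0.001]
[ 1.89581179e-04 -1.17490645e-03 -9.99999292e-01]
```

View pics/s13.png

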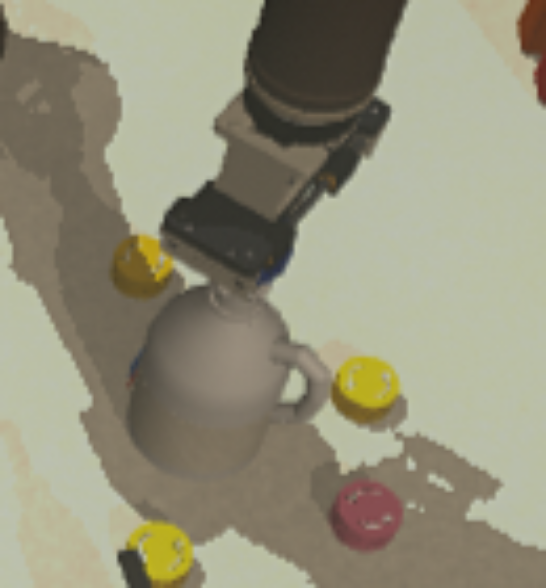

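View pics/s13f.png

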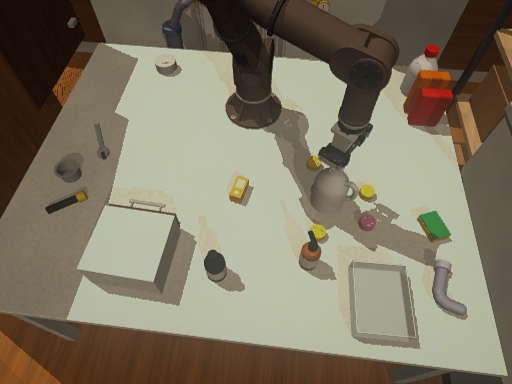

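View pics/w13.png

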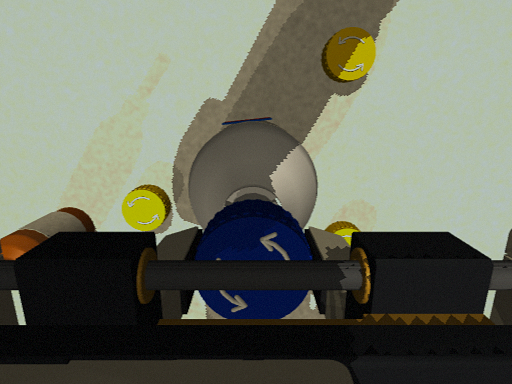

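The cap is held level between the jaws at wrist (253,262), with the jug's bare neck below it at (250,195). In the scene view the drawer is shut, the jug is standing where it was, and the yellow carton and bottles look untouched. Handing in.

```bash
python3 -c "
from cell import arm
print(arm.sign_off())"
```

```text
the job is handed in; nothing more can be done
None
```

I laid the red descaler carton flat in the drawer and pushed the drawer shut by its handle. Then I pressed the blue cap down about 5 mm with 11–14 N, turned it 60.8° anticlockwise and lifted it. The arm finished at 22.9 s still holding the cap, about 39 mm above its closed position.

**Last checks:**
- **Drawer:** it met a firm stop at 16 N, and its front is flush with the unit in both views. I did not see the carton again once it was shut in.
- **Cap:** it is level to within about 0.1°. The gripper opening of 54 mm matches the cap, and the tool is within about 1 mm sideways of where it gripped the cap.
- **Jug:** the neck is bare, the jug was not lifted, and it stands unturned where it was.
- **Other things:** the yellow carton, both bottles and the look-alike caps look untouched by eye; I did not re-measure them.

**One slip:** on the way to the cap I typed a sideways shift with the wrong sign. The arm swung right to the edge of its reach and close to some joint limits. I read no contact force there and brought it back.

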